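# Close the amplifier's service panel and hold it shut

## Robot

A 6-joint arm with a two-finger parallel gripper is mounted at the origin on the work surface. World frame = base frame: x ahead of the robot, y to its left, z up, the work surface at z = 0. Lengths are in m, angles in rad, forces in N, time in s.
With the tool pointing down it reaches from about 0.375 to 0.975 m from the base axis. Payload 3.8 kg.
Tool frame: the origin (TCP) lies midway between the tips of the shut fingers; the grasp point (between the pads) lies 19 mm behind it; z points along the fingers, y is the line along which they close (so a half turn about z gives the same grasp; the last joint's range is limited). The gripper opens to 85 mm and grips with 20 to 120 N. Pads are 22 mm wide; open, the fingers measure 114 mm over their backs; the gripper's body (76 mm by 85 mm) begins 54 mm behind the grasp point. The pads swing forward as they close: fully open they stand 13 mm farther back than shut.
Start: joints at [-1.334, 0.264, 1.604, -0, 1.274, -0.037], TCP at [0.183, -0.65, 0.231] pointing down, gripper open.
Joint ranges: [-2.63, 2.63], [-0.94, 2.18], [0.31, 2.57], [-1.31, 4.45], [0, 2.66], [-2.55, 2.55]. Speed limits (rad/s): [2.57, 2.57, 3.14, 3.14, 3.14, 3.14].

## Interface

Orientations are given as a rotation vector (axis times angle).
In Python, from workcell import bot gives the robot as it stands.
- The arm moves only by the tool jog_arm, never from a script. Its argument "motion" is a list of rows, each a list of 5 numbers: the opening, from -1 (shut) to 1 (fully open), then the shift along the tool's x, y, z in mm, then the turn about the tool's z in degrees. In form: [[claw, x, y, z, twist], ...]. A call has 1 to 10 rows; each row shifts and turns the commanded pose from where the row before left it, along the tool's axes as they then stand; what a row does not reach is not made up. A row lasts 1/12 s, in which the tool goes at most 41.7 mm and 7.16 degrees, less where a joint would pass 70% of its speed; a pose out of reach is approached as far as the arm can. A call with a gripper value outside its range is refused whole. The fingers move at their own pace and stop on an object; "force" is the grip in N (left out, the last holds). Time passes only in rows, so rows that do not move let the fingers close. It gives the time, the measured TCP pose, the force, the opening and the grip force at its end, in the units of the state.
- bot.read_state(): the state, without advancing time (a new reading comes with each control period).
- bot.read_camera(name): name is "scene" or "top" or "wrist"; returns (picture, depth): 384x512x3 uint8, red, green, blue; 384x512 float32, m along the optical axis (not along the pixel's ray), 0 where there is no reading.
- bot.get_calibration(name): a dict with "vfov" (degrees; the focal length in pixels is half the picture's height over the tangent of half this angle, whatever the lens; pixels are square), "cx", "cy" (the principal point, pixels), "rvec" (rotation vector, rad) and "tvec" (3), from world to camera coordinates, as OpenCV has them; the wrist camera has in their place "tool_from_camera" (4x4, takes a point from camera to tool coordinates, whose origin is the TCP and whose axes are the flange's). Camera axes: x right, y down, z forward; pixel columns grow to the right and rows downward; lengths in m; the calibration is good to about 2 mm. A picture is of the moment at which its call begins: read the wrist's pose just before it. get_calibration takes no time and is no camera call.
- bot.finish_job(): hands the job in; it is judged then, once.
The state is a dict: "time": time; "q": joint angles; "joint_vel": joint speeds; "joint_torque": joint torques, N m; "tool_pos": TCP position; "tcp_rot": TCP orientation; "wrist_force": force on the tool from outside, world axes, zero at the start; "torque": the same for the moment, N m; "width": opening from 0.0 (shut) to 1.0 (fully open); "grip_force": force on a finger pad.
Only numpy, scipy, OpenCV 4.12 (cv2) and the standard library are available. Lean on these libraries where they do the work, as an engineer would, in place of code of your own. Each camera call takes 0.05 s, during which the arm holds its last target. There are 200 camera calls.

## Task

Clear the red screwdriver off the amplifier's service panel and stand it upright in the green cup, blade down, and let it go. Then turn the orange quarter-turn fastener until its black slot lines up with the two red marks on the panel, and only after that press the sprung panel down until it is flush with the frame; finish while still holding it pressed flush. Leave the jar, the multimeter and the solder spool where they are.

Things in the scene. Friction and masses are not known exactly. Their poses are not given: they have to be found in the camera images.
- chassis: Dark grey hi-fi amplifier case, fixed to the bench, 260 (x) x 320 (y) x 85 mm high. Origin: centre of its underside; x points to its back (away from the robot, but for its yaw), z up. Its top is a frame 28 mm wide round a bare-aluminium service panel; the frame's top is 85 mm above the bench.
- panel (a joint): Service panel, 201 x 261 mm, sliding straight down on springs. Value: m pressed down; 0 at rest (top face 95 mm above the bench, 10 mm proud), 0.010 fully home, flush (85 mm). 5 N start it, 15 N press it home; it springs back if let go. With the fastener over 0.2 rad out of line, its bar under the panel lands on the frame and stops the panel after 2 mm.
- panel_pad (a point): Centre of the 44 mm blue disc on the panel's top face, a good flat place to press, free once the screwdriver is gone; 55 mm towards the case's -y from the panel's centre. Axes as the case's. It goes down with the panel.
- fastener (a joint): Angle of the quarter-turn fastener in the panel, rad, counter-clockwise from above positive. 0: its black slot is in line with the two red marks (wing along the case's x). It starts at 0.8 to 1.4, turns from -0.6 to 1.6 with light friction (0.06 N m) and stays where it is left. In line means within 0.16 rad.
- fastener_top (a point): Top centre of the fastener's orange wing, on its turning axis, 26 mm above the panel's top face, at (-30, +70) mm in the case's x, y. The wing is 42 mm long (this point's x), 12 wide (y), 22 high, on a steel disc 34 mm across and 4 high; the black stripe along it is the slot. Grip it across the 12 mm from above.
- driver: Screwdriver, 160 mm, 50 g, lying on the panel across the blue disc, handle away from the robot (within 0.4 rad of the case's x). Handle: red and black bar 85 x 16 x 16 mm; steel blade 75 mm, 8 mm round. Origin: on the handle's lower face, at mid length; x runs from blade to handle end (up when it stands blade down); tip at x = -117 mm.
- driver_grip (a point): Middle of the handle, on the screwdriver's axis (8 mm above the face it lies on); same axes as the screwdriver.
- driver_tip (a point): End of the screwdriver's blade, on its axis.
- cup: Round green metal cup, fixed to the bench, outer diameter 60, inner diameter 52, 100 mm high, open on top; the origin is the centre of its underside. It stands to the left or to the right of the amplifier.
- cup_floor (a point): Centre of the cup's inner floor, 6 mm above the bench; the rim is 94 mm above it. The screwdriver stands in it leaning up to about 0.55 rad, with its tip within 20 mm of the floor.
- jar: Small glass jar with a steel lid, 56 mm diameter, 70 mm high, loose, on the other side of the amplifier from the cup; leave alone. Origin at the centre of its underside.
- meter: Red multimeter lying on its back, 190 x 88 x 48 mm, loose; leave alone. Origin at the centre of its underside, x along its length.
- spool: Blue solder spool standing on end, 52 mm diameter, 40 mm high, loose; leave alone. Origin at the centre of its underside.

How it is judged:
On the way, in this order (a step that is already met when the one before it is completed fails the run):
1. the screwdriver stands in the cup, blade down, let go (horizontal distance between driver_tip and cup_floor below 0.028 m and z of driver_tip in the frame of cup_floor below 0.02 m and angle between driver's own x axis and vertical below 0.65 rad and contact force between each of the arm, the fingers and driver below 0.1 N), for 0.2 s.
2. the fastener's slot is in line with the marks, the panel not yet pressed (value of joint fastener between -0.16 and 0.16 rad and value of joint panel below 0.004 m), for 0.2 s.
3. the panel is pressed flush with the frame by the robot (value of joint panel above 0.0078 m and contact force between any of the fingers, the arm and chassis above 4 N), for 0.3 s.
At the end, for the whole second after the job is handed in: The screwdriver stands in the cup, let go, handle up (axis within 0.65 rad of vertical, tip within 20 mm of the cup's floor); the fastener is within 0.2 rad of the marks; the panel is pressed down more than 7.8 of its 10 mm and the robot is still pushing on it with more than 4 N (all of step 1 and all of step 3 and value of joint fastener between -0.2 and 0.2 rad); the arm keeps its last pose, push and grip.
It fails at once if the jar is pushed more than 30 mm or tipped over (distance of jar from where it was at the start of the episode above 0.03 m or angle between jar's own z axis and vertical above 0.5 rad).
It fails at once if the meter is pushed more than 30 mm or tipped over (distance of meter from where it was at the start of the episode above 0.03 m or angle between meter's own z axis and vertical above 0.5 rad).
It fails at once if the spool is pushed more than 30 mm or tipped over (distance of spool from where it was at the start of the episode above 0.03 m or angle between spool's own z axis and vertical above 0.5 rad).
It also fails if it takes over 72 s, if anything falls off the work surface, if the arm or the gripper's body presses on something with over 40 N, if the wrist force passes 120 N, or if a joint passes its speed limit or range.

## Working session

There is one attempt and no reset: what is moved stays moved. The work goes in short steps, Python scripts to look and compute and a tool call to move; the robot and the scene stay as the last step left them, time stands still between calls to the robot, and variables do not carry over. Pictures are saved under pics/ and viewed, at most 10 in all, crops included, and the job is handed in when it is done.

Besides the shell and the picture viewer there is one more tool, called after ">>>" in YAML: its name, and indented under it one key for each argument. jog_arm: Moves the arm, as the interface text tells. Its arguments: {"type":"object","properties":{"motion":{"type":"array"},"force":{"type":"number"}},"required":["motion"]}

```bash
mkdir -p pics; ls; cat > h.py <<'E'
import numpy as np, cv2
from workcell import bot
def grab(n):
    s=bot.read_state(); p,d=bot.read_camera(n); c=bot.get_calibration(n); return s,p,d,c
def cloud(s,d,c):
    f=192/np.tan(np.radians(c['vfov'])/2)
    v,u=np.mgrid[:384,:512]
    P=np.stack([(u-c['cx'])*d/f,(v-c['cy'])*d/f,d],-1)
    if 'rvec' in c:
        R=cv2.Rodrigues(np.array(c['rvec'],float))[0]; return (P-np.array(c['tvec']).ravel())@R
    T=np.array(c['tool_from_camera']); P=P@T[:3,:3].T+T[:3,3]
    return P@cv2.Rodrigues(np.array(s['tcp_rot'],float))[0].T+np.array(s['tool_pos'])
E
python3 - <<'E'
from h import *
o=[]
for n in('scene','top'):
    s,p,d,c=grab(n); np.savez(n,p=p,X=cloud(s,d,c)); print(n,c); cv2.imwrite(f'pics/{n}.png',p[...,::-1])
print(s)
E
```

```text
pics
scene {'vfov': 57.723097381445235, 'cx': 257.52267911063404, 'cy': 192.03568900189305, 'rvec': array([ 2.33774421,  0.79079897, -0.28128869]), 'tvec': array([-0.45288748, -0.18760829,  1.15310701])}
top {'vfov': 57.66362039741695, 'cx': 256.4352775092863, 'cy': 189.09442382212498, 'rvec': array([ 2.12315277, -2.10561998,  0.22568633]), 'tvec': array([0.00337325, 0.56967385, 0.77829468])}
{'time': 0.05, 'q': array([-1.33390800e+00,  2.64747548e-01,  1.60536348e+00,  1.28968610e-05,
        1.27371250e+00, -3.69174253e-02]), 'joint_vel': array([-0.00037686,  0.00056282, -0.00037286, -0.00019999,  0.00073727,
        0.00059458]), 'joint_torque': array([-1.00437170e-03, -5.17034233e+01, -3.68842900e+01,  1.09525223e-05,
        7.11268789e-03, -1.60425316e-05]), 'tool_pos': array([ 0.18233793, -0.6491483 ,  0.22997149]), 'tcp_rot': array([-3.10999872e+00, -4.28441835e-01,  3.30290443e-04]), 'wrist_force': array([ 0.18751476, -0.1994948 , -0.06924146]), 'torque': array([0.034002  , 0.0205835 , 0.00379991]), 'grip_force': 0.0, 'width': 0.9947118967584536}
```

View pics/top.png

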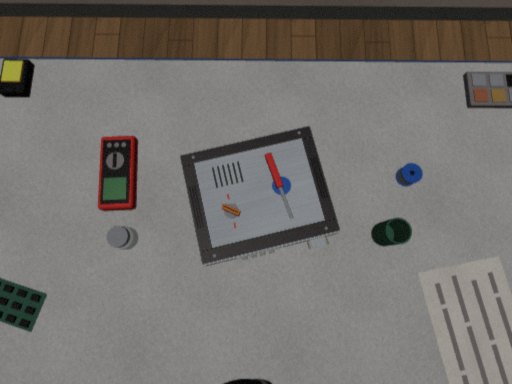

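View pics/scene.png

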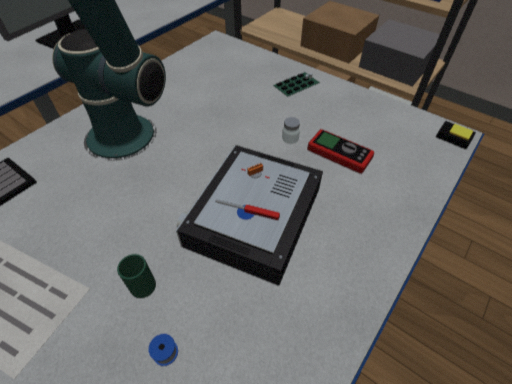

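The top view shows the driver's red handle near (273,168) with its blade ending near (291,218), the blue disc at (282,186), the fastener at (231,210), the cup at about (393,232), the spool at (411,174), the jar at (120,237) and the meter at (118,173). Image up is +x. The scene view agrees: the cup is at (137,275) and the handle at (262,212).

```bash
cat > m.py <<'E'
from h import *
def stats(name,P):
    m=P.mean(0); u,s_,vt=np.linalg.svd((P-np.median(P,0))[:,:2],full_matrices=False); a=vt[0]*np.sign(vt[0][0])
    t=(P-m)[:,:2]@a
    print(name,len(P),'mean',m.round(4),'med',np.median(P,0).round(4),'yaw',round(float(np.arctan2(a[1],a[0])),3),'ext',t.min().round(3),t.max().round(3))
for n in('top','scene'):
    z=np.load(n+'.npz'); p=z['p'].astype(int); X=z['X']; r,g,b=p[...,0],p[...,1],p[...,2]
    Z=X[...,2]; x,y=X[...,0],X[...,1]
    near=(Z>.088)&(Z<.14)
    print(n)
    pan=(abs(Z-.095)<.02)&(x>.35)&(x<.8)&(abs(y)<.3)
    red=(r>110)&(g<60)&(b<60)&pan
    k,l,st,_=cv2.connectedComponentsWithStats(red.astype(np.uint8))
    for i in range(1,k):
        if st[i,4]>2: stats('red',X[l==i])
    stats('orange',X[(r>120)&(g>55)&(g<140)&(b<70)&near])
    stats('blue',X[(b>100)&(r<70)&(abs(Z-.095)<.015)])
    up=(Z>.075)&(Z<.115)&(x>.3)&(x<.8)&(y<.25)&(y>-.22)
    q=X[up][:,:2].astype(np.float32); print('case',cv2.minAreaRect(q), np.percentile(X[up][:,2],[5,50,95]))
    cup=(Z>.093)&(Z<.112)&(y<-.2)&(g>b)&(g>r)&(x>.3)
    c=X[cup]; print('cup',len(c)); 
    A=np.c_[c[:,:2],np.ones(len(c))]; w=np.linalg.lstsq(A,(c[:,:2]**2).sum(1),rcond=None)[0]
    print(' fit',w[:2]/2,np.sqrt(w[2]+(w[:2]**2).sum()/4),cv2.minEnclosingCircle(c[:,:2].astype(np.float32)))
    bl=((b-r)>60)&(y<-.2)&(Z>.03)&(Z<.05)&(x>.3)
    print('spool',X[bl].mean(0) if bl.any() else 0)
E
python3 m.py
```

```text
top
red 216 mean [ 0.6046 -0.0302  0.1103] med [ 0.6037 -0.0301  0.1104] yaw 0.348 ext -0.041 0.041
orange 72 mean [0.5234 0.0568 0.1176] med [0.5136 0.0639 0.12  ] yaw -0.729 ext -0.032 0.143
blue 151 mean [ 0.5706 -0.0522  0.0954] med [ 0.5699 -0.0553  0.0953] yaw -1.119 ext -0.024 0.018
case ((0.5559288263320923, 0.004346281290054321), (0.2649011015892029, 0.320465087890625), 14.114666938781738) [0.08286116 0.09347568 0.09697006]
cup 191
 fit [ 0.46890293 -0.30836374] 0.027798503777486046 ((0.46953296661376953, -0.3087974488735199), 0.03028048947453499)
spool [ 0.61903483 -0.37785567  0.04002867]
scene
red 156 mean [ 0.6047 -0.0315  0.1107] med [ 0.6047 -0.0313  0.1107] yaw 0.336 ext -0.041 0.041
orange 33 mean [0.5366 0.0386 0.1176] med [0.516  0.0536 0.1199] yaw -0.743 ext -0.046 0.108
blue 103 mean [ 0.5699 -0.057   0.0957] med [ 0.5702 -0.0564  0.0955] yaw 0.077 ext -0.02 0.021
case ((0.5553107857704163, 0.0031751543283462524), (0.26459604501724243, 0.32256680727005005), 14.087262153625488) [0.0829437  0.09380772 0.09771462]
cup 234
 fit [ 0.46992249 -0.31058507] 0.027851470781404705 ((0.4700011610984802, -0.3104546070098877), 0.030742377042770386)
spool [ 0.61829881 -0.37913441  0.03994945]
```

```bash
cat > go.py <<'E'
# usage: go.py x y z yaw : twist (deg) then shift (mm, tool axes after the twist)
import sys
from h import *
s=bot.read_state(); R=cv2.Rodrigues(np.array(s['tcp_rot'],float))[0]
yaw=np.arctan2(R[1,0],R[0,0]); t=np.array(s['tool_pos'])
a=list(map(float,sys.argv[1:]))
print('t',round(s['time'],2),'tcp',t.round(4),'yaw',round(float(yaw),3),'w',round(s['width'],3),'F',s['wrist_force'].round(1),'q',s['q'].round(2))
if a:
    Y=a[3]; A=np.array([[np.cos(Y),np.sin(Y),0],[np.sin(Y),-np.cos(Y),0],[0,0,-1]])
    print('twist',np.degrees(yaw-Y).round(2),'shift',(A.T@(np.array(a[:3])-t)*1000).round(1))
E
python3 go.py .5934 -.035 .2 .342
```

```text
t 0.1 tcp [ 0.1824 -0.6492  0.23  ] yaw 0.274 w 1.001 F [-0.4  0.4  0.1] q [-1.33  0.26  1.61 -0.    1.27 -0.04]
twist -3.91 shift [ 593.2 -440.8   30. ]
```

>>> jog_arm:
  motion:
    - [1,0,0,0,-3.9]
    - [1,30,-22,3,0]
    - [1,30,-22,3,0]
    - [1,30,-22,3,0]
    - [1,30,-22,3,0]
    - [1,30,-22,3,0]
    - [1,30,-22,3,0]
    - [1,30,-22,3,0]
    - [1,30,-22,3,0]
    - [1,30,-22,3,0]

```text
time: 0.93
tool_pos: [0.3709, -0.3709, 0.2037]
tcp_rot: [-3.095, -0.534, 0.0]
wrist_force: [0.5, -0.2, 0.3]
width: 0.998
grip_force: 0.0
```

>>> jog_arm:
  motion:
    - [1,30,-22,3,0]
    - [1,30,-22,0,0]
    - [1,30,-22,0,0]
    - [1,30,-22,0,0]
    - [1,30,-22,0,0]
    - [1,30,-22,0,0]
    - [1,30,-22,0,0]
    - [1,20,-15,0,0]
    - [1,0,0,0,0]
    - [1,0,0,0,0]

```text
time: 1.77
tool_pos: [0.5307, -0.1352, 0.2007]
tcp_rot: [-3.095, -0.539, 0.002]
wrist_force: [-0.5, -1.2, -0.3]
width: 1.004
grip_force: 0.0
```

```bash
python3 go.py .5934 -.035 .2 .342; python3 - <<'E'
from h import *
s,p,d,c=grab('wrist'); np.savez('w1',p=p,X=cloud(s,d,c)); cv2.imwrite('pics/w1.png',p[...,::-1])
E
```

```text
t 1.77 tcp [ 0.5307 -0.1352  0.2007] yaw 0.345 w 1.004 F [-0.5 -1.2 -0.3] q [-0.29  0.05  1.91 -0.    1.19  0.93]
twist 0.17 shift [ 92.7 -73.4   0.7]
```

View pics/w1.png

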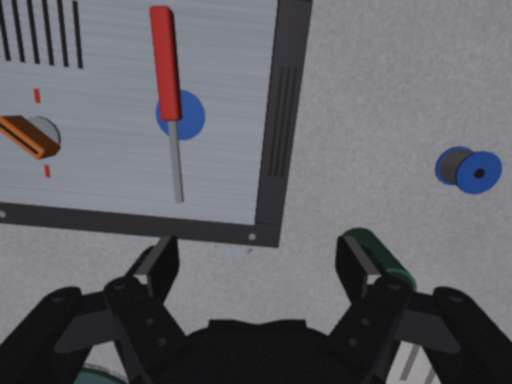

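The wrist view shows the handle from (162,8) to (171,118), the blade tip at (180,202), part of the fastener at (28,137) and the red marks at (37,95) and (47,171). The arm moved a bit slower than asked, so I'll refine the measurements here.

```bash
cat > m2.py <<'E'
import sys
from h import *
f=sys.argv[1]; z=np.load(f); p=z['p'].astype(int); X=z['X']; r,g,b=p[...,0],p[...,1],p[...,2]
def rect(n,m):
    k,l,st,_=cv2.connectedComponentsWithStats(m.astype(np.uint8))
    for i in range(1,k):
        if st[i,4]>40:
            P=X[l==i]; q=P[:,:2].astype(np.float32); c,wh,a=cv2.minAreaRect(q); a=np.radians(a)+(np.pi/2 if wh[1]>wh[0] else 0)
            print(n,len(P),'c',np.round(c,4),'wh',np.round(wh,4),'yaw',round(float((a+1)%np.pi-1),3),'z',np.median(P[:,2]).round(4))
Z=X[...,2]; ok=(Z>.08)&(Z<.2)
rect('red',ok&(r>90)&(g<45)&(b<45))
rect('orange',ok&(r>100)&(g>50)&(r-b>60))
rect('wingtop',(Z>.116)&(Z<.13)&(abs(X[...,0]-.51)<.04)&(abs(X[...,1]-.064)<.04))
rect('blue',(Z>.08)&(Z<.12)&(b-r>80))
rect('panel',(Z>.091)&(Z<.099))
E
python3 m2.py w1.npz
```

```text
red 315 c [ 0.6043 -0.0355] wh [0.0816 0.0122] yaw 0.214 z 0.1096
orange 463 c [ 0.6041 -0.0317] wh [0.0785 0.0056] yaw 0.358 z 0.1106
orange 485 c [0.5103 0.0658] wh [0.0404 0.0119] yaw 1.163 z 0.1202
wingtop 822 c [0.5101 0.0663] wh [0.0422 0.013 ] yaw 1.154 z 0.1201
blue 865 c [ 0.5711 -0.0573] wh [0.041  0.0216] yaw 0.142 z 0.0954
blue 84 c [ 0.5591 -0.0323] wh [0.0219 0.0067] yaw 0.825 z 0.0953
panel 51641 c [0.5549 0.0011] wh [0.1969 0.2518] yaw 1.816 z 0.0945
panel 91 c [ 0.4955 -0.3023] wh [0.0036 0.025 ] yaw 1.764 z 0.0953
```

>>> jog_arm:
  motion:
    - [1,23,-18,0,0]
    - [1,23,-18,0,0]
    - [1,23,-18,0,0]
    - [1,23,-18,0,0]
    - [1,0,0,0,0]
    - [1,0,0,0,0]

```text
time: 2.32
tool_pos: [0.5929, -0.0383, 0.2009]
tcp_rot: [3.095, 0.535, -0.001]
wrist_force: [-0.1, -0.4, -0.1]
width: 1.0
grip_force: 0.0
```

```bash
python3 go.py .5934 -.035 .16 .342
```

```text
t 2.32 tcp [ 0.5929 -0.0383  0.2009] yaw 0.342 w 1.0 F [-0.1 -0.4 -0.1] q [-0.11  0.13  1.82 -0.    1.19  1.12]
twist 0.02 shift [ 1.6 -2.9 40.9]
```

>>> jog_arm:
  motion:
    - [1,1,-1.5,35,0]
    - [1,0,0,35,0]
    - [1,0,0,25,0]
    - [1,0,0,8,0]
    - [1,0,0,0,0]
    - [-1,0,0,0,0]
    - [-1,0,0,0,0]
    - [-1,0,0,0,0]
    - [-1,0,0,0,0]
    - [-1,0,0,0,0]
  force: 25

```text
time: 3.15
tool_pos: [0.5945, -0.0362, 0.0998]
tcp_rot: [3.095, 0.534, 0.004]
wrist_force: [-1.2, 0.3, -0.7]
width: 0.303
grip_force: 0.0
```

>>> jog_arm:
  motion:
    - [-1,0,0,0,0]
    - [-1,0,0,0,0]
    - [-1,0,0,0,0]
    - [-1,0,0,0,0]
    - [-1,0,0,0,0]
    - [-1,0,0,0,0]
    - [-1,0,0,0,0]

```text
time: 3.73
tool_pos: [0.5942, -0.036, 0.0989]
tcp_rot: [3.095, 0.535, 0.002]
wrist_force: [1.0, 0.4, 4.5]
width: 0.177
grip_force: 30.4
```

>>> jog_arm:
  motion:
    - [-1,0,0,-40,0]
    - [-1,0,0,-40,0]
    - [-1,0,0,-40,0]
    - [-1,0,0,0,0]
    - [-1,0,0,0,0]

```text
time: 4.15
tool_pos: [0.5957, -0.0362, 0.2216]
tcp_rot: [3.094, 0.534, 0.01]
wrist_force: [0.2, 0.5, -0.8]
width: 0.178
grip_force: 29.8
```

```bash
python3 go.py .40 -.335 .19 .342; python3 - <<'E'
from h import *
s,p,d,c=grab('scene'); cv2.imwrite('pics/s2.png',cv2.resize(p[90:290,140:400,::-1],None,fx=2.5,fy=2.5))
E
```

```text
t 4.15 tcp [ 0.5957 -0.0362  0.2216] yaw 0.342 w 0.178 F [ 0.2  0.5 -0.8] q [-0.1   0.12  1.79  0.    1.22  1.13]
twist -0.0 shift [-284.6  215.9   31.6]
```

View pics/s2.png

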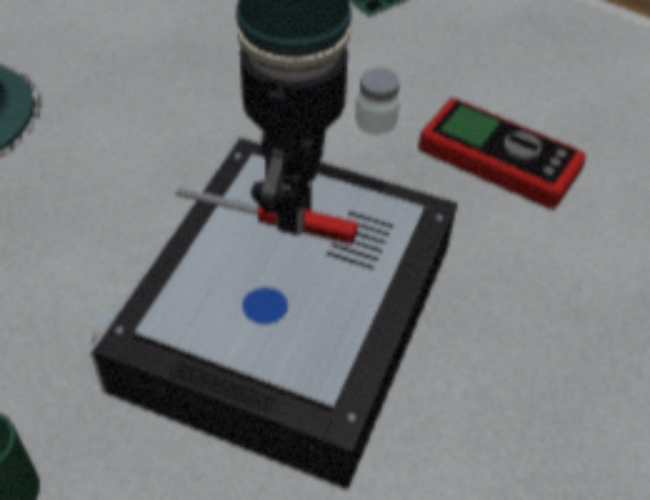

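The driver is held level: handle end near (352,228) in the crop, blade tip at (180,192). Next I'll carry it so the handle end is over the cup's near rim, and press there to tip the blade down.

>>> jog_arm:
  motion:
    - [-1,-28,21,2,0]
    - [-1,-28,21,2,0]
    - [-1,-28,21,2,0]
    - [-1,-28,21,2,0]
    - [-1,-28,21,2,0]
    - [-1,-28,21,2,0]
    - [-1,-28,21,2,0]
    - [-1,-28,21,2,0]
    - [-1,-28,21,2,0]
    - [-1,-28,21,2,0]

```text
time: 5.03
tool_pos: [0.3975, -0.3276, 0.1951]
tcp_rot: [-3.092, -0.534, 0.005]
wrist_force: [0.5, -0.5, -0.9]
width: 0.177
grip_force: 29.8
```

>>> jog_arm:
  motion:
    - [-1,0,0,0,0]
    - [-1,0,0,0,0]

```text
time: 5.2
tool_pos: [0.3976, -0.3278, 0.1953]
tcp_rot: [-3.093, -0.528, 0.005]
wrist_force: [-0.3, -0.6, -0.1]
width: 0.178
grip_force: 29.8
```

```bash
python3 go.py .4073 -.3317 .12 .342; python3 - <<'E'
from h import *
s,p,d,c=grab('scene');X=cloud(s,d,c); q=p.astype(int)
m=(q[...,0]>90)&(q[...,1]<50)&(q[...,2]<50)&(X[...,2]>.1)&(X[...,1]<0)
P=X[m]-s['tool_pos']; Y=.342
print(len(P)); t=P[:,:2]@[np.cos(Y),np.sin(Y)]; n=P[:,:2]@[-np.sin(Y),np.cos(Y)]
print('along',np.percentile(t,[2,50,98]).round(4),'lat',np.percentile(n,[2,50,98]).round(4),'z',np.percentile(P[:,2],[2,50,98]).round(4))
E
```

```text
t 5.2 tcp [ 0.3976 -0.3278  0.1953] yaw 0.338 w 0.178 F [-0.3 -0.6 -0.1] q [-0.74 -0.01  1.98  0.    1.18  0.49]
twist -0.23 shift [ 7.8  6.9 75.3]
184
along [-0.0064  0.026   0.0532] lat [-0.0092 -0.0016  0.0064] z [0.009  0.0112 0.0134]
```

>>> jog_arm:
  motion:
    - [-1,8,7,35,0]
    - [-1,0,0,35,0]
    - [-1,0,0,15,0]
    - [-1,0,0,0,0]
    - [-1,0,0,5,0]
    - [-1,0,0,5,0]
    - [-1,0,0,5,0]
  force: 20

```text
time: 5.83
tool_pos: [0.4111, -0.3324, 0.1005]
tcp_rot: [3.093, 0.536, 0.001]
wrist_force: [-6.3, 1.2, 9.7]
width: 0.177
grip_force: 32.1
```

```bash
cat > pose.py <<'E'
from h import *
import sys
s,p,d,c=grab('scene');X=cloud(s,d,c); q=p.astype(int)
if len(sys.argv)>1: cv2.imwrite(sys.argv[1],cv2.resize(p[180:350,60:280,::-1],None,fx=3,fy=3))
print('tcp',s['tool_pos'].round(4),'F',s['wrist_force'].round(1),'grip',round(s['grip_force'],1))
for n,m in(('handle',(q[...,0]>80)&(q[...,1]<50)&(q[...,2]<50)),):
    D=X-s['tool_pos']; m&=(np.linalg.norm(D,axis=-1)<.12)
    P=D[m].astype(np.float64); Y=.342
    t=P[:,:2]@[np.cos(Y),np.sin(Y)]; l=P[:,:2]@[-np.sin(Y),np.cos(Y)]
    v=np.linalg.svd(P-np.median(P,0))[2][0]; v*=np.sign(v[2])
    print(n,len(P),'along',np.percentile(t,[2,50,98]).round(3),'lat',np.percentile(l,[2,50,98]).round(3),'z',np.percentile(P[:,2],[2,50,98]).round(3),'elev',np.arcsin(v[2]).round(2))
E
python3 pose.py
```

```text
tcp [ 0.4111 -0.3324  0.1005] F [-6.3  1.2  9.7] grip 32.1
handle 163 along [-0.008  0.026  0.052] lat [-0.009 -0.001  0.007] z [0.009 0.014 0.018] elev 0.1
```

>>> jog_arm:
  motion:
    - [-1,0,0,4,0]
    - [-1,0,0,4,0]
    - [-1,0,0,4,0]
    - [-1,0,0,4,0]
    - [-1,0,0,4,0]
    - [-1,0,0,0,0]

```text
time: 6.38
tool_pos: [0.4112, -0.3328, 0.0812]
tcp_rot: [3.093, 0.535, 0.003]
wrist_force: [-3.4, 1.5, 9.0]
width: 0.176
grip_force: 38.9
```

```bash
python3 pose.py pics/s3.png
```

```text
tcp [ 0.4112 -0.3328  0.0812] F [-3.4  1.5  9. ] grip 38.9
handle 126 along [-0.008  0.029  0.05 ] lat [-0.009 -0.002  0.007] z [0.012 0.033 0.043] elev 0.44
```

View pics/s3.png

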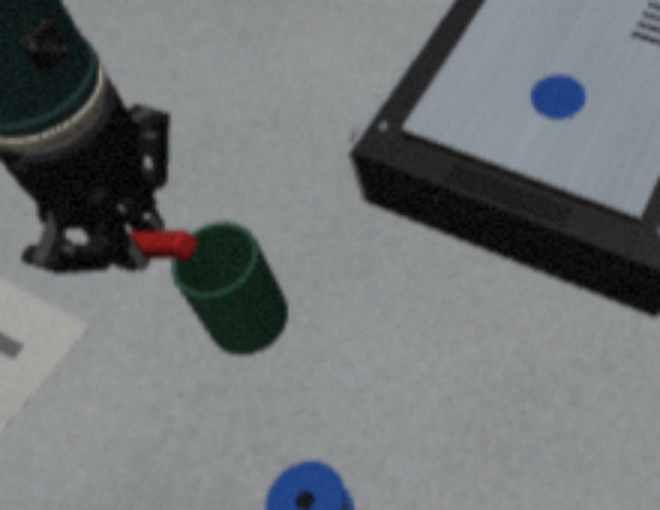

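The handle tips up on the cup's near rim at crop (185,245), with its end rising as intended. I'll press a little more.

>>> jog_arm:
  motion:
    - [-1,0,0,4,0]
    - [-1,0,0,4,0]
    - [-1,0,0,2,0]
    - [-1,0,0,0,0]

```text
time: 6.77
tool_pos: [0.4123, -0.3338, 0.0723]
tcp_rot: [3.09, 0.534, 0.006]
wrist_force: [-3.1, -0.1, 10.9]
width: 0.18
grip_force: 43.6
```

```bash
python3 pose.py
```

```text
tcp [ 0.4123 -0.3338  0.0723] F [-3.1 -0.1 10.9] grip 43.6
handle 97 along [-0.003  0.033  0.045] lat [-0.008 -0.001  0.009] z [0.015 0.044 0.052] elev 0.61
```

>>> jog_arm:
  motion:
    - [-1,0,0,-35,0]
    - [-1,0,0,-35,0]
    - [-1,0,0,-35,0]
    - [-1,0,0,-30,0]
    - [-1,0,0,0,0]

```text
time: 7.23
tool_pos: [0.4146, -0.3353, 0.2131]
tcp_rot: [3.083, 0.533, 0.016]
wrist_force: [0.7, -0.9, 0.4]
width: 0.175
grip_force: 42.0
```

```bash
python3 pose.py; python3 go.py .5336 -.2867 .205 .342
```

```text
tcp [ 0.4146 -0.3353  0.2131] F [ 0.7 -0.9  0.4] grip 42.0
handle 109 along [-0.002  0.037  0.046] lat [-0.008 -0.001  0.011] z [0.018 0.046 0.052] elev 0.56
t 7.28 tcp [ 0.4134 -0.3342  0.2099] yaw 0.342 w 0.175 F [ 0.4 -1.  -0.9] q [-0.73 -0.    1.94  0.    1.19  0.5 ]
twist 0.01 shift [129.2  -4.5   4.9]
```

>>> jog_arm:
  motion:
    - [-1,26,-1,0,0]
    - [-1,26,-1,0,0]
    - [-1,26,-1,0,0]
    - [-1,26,-1,0,0]
    - [-1,26,-1,0,0]
    - [-1,0,0,0,0]
    - [-1,0,0,0,0]

```text
time: 7.87
tool_pos: [0.5314, -0.2824, 0.2024]
tcp_rot: [-3.095, -0.538, 0.002]
wrist_force: [0.1, 0.0, 0.5]
width: 0.176
grip_force: 42.0
```

```bash
python3 go.py .5336 -.2867 .143 .342; python3 pose.py pics/s4.png; python3 - <<'E'
from h import *
# blade: points well off the gripper, in plane of driver, between rim and tcp
for n in('scene','top'):
    s,p,d,c=grab(n);X=cloud(s,d,c).astype(float); Y=.342; D=X-s['tool_pos']
    t=D[...,:2]@[np.cos(Y),np.sin(Y)]; l=D[...,:2]@[-np.sin(Y),np.cos(Y)]
    m=(abs(l)<.008)&(t<-.02)&(t>-.13)&(X[...,2]>.106)&(X[...,2]<.23)
    k=np.argsort(t[m]); T=np.c_[t[m],l[m],X[m][:,2]][k]; print(n,len(T)); print(T[::max(1,len(T)//10)].round(4))
E
```

```text
t 7.87 tcp [ 0.5314 -0.2824  0.2024] yaw 0.344 w 0.176 F [0.1 0.  0.5] q [-0.53  0.15  1.8  -0.    1.2   0.7 ]
twist 0.13 shift [ 0.6  4.8 59.4]
tcp [ 0.5314 -0.2824  0.2024] F [0.1 0.  0.5] grip 42.0
handle 138 along [0.001 0.032 0.045] lat [-0.009 -0.002  0.007] z [0.02  0.044 0.052] elev 0.6
scene 1
[[-0.0758 -0.0051  0.1464]]
top 135
[[-7.860e-02  2.000e-04  1.471e-01]
 [-7.130e-02 -2.700e-03  1.525e-01]
 [-6.520e-02 -1.900e-03  1.601e-01]
 [-5.880e-02  3.900e-03  1.593e-01]
 [-5.350e-02 -3.100e-03  1.688e-01]
 [-4.900e-02 -9.000e-04  1.729e-01]
 [-4.260e-02  1.100e-03  1.787e-01]
 [-3.620e-02  2.300e-03  1.826e-01]
 [-3.010e-02 -2.100e-03  1.883e-01]
 [-2.440e-02  3.700e-03  1.922e-01]
 [-2.090e-02  1.200e-03  2.042e-01]]
```

View pics/s4.png

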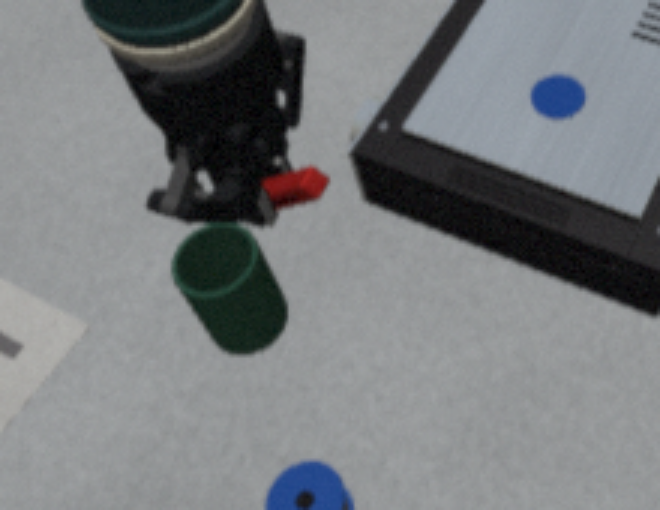

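The tilted driver is above the cup's far side in the view, with its handle end at crop (320,183). The top-camera depth gives a tilt of 0.70 rad, with the tip 13 mm to the robot side of the cup's axis. Next I'll lower the tip into the cup and drag it against the robot-side wall.

>>> jog_arm:
  motion:
    - [-1,0,4.8,25,0]
    - [-1,0,0,25,0]
    - [-1,0,0,14,0]
    - [-1,0,0,0,0]
    - [-1,-8,0,0,0]
    - [-1,-8,0,0,0]
    - [-1,-6,0,0,0]
    - [-1,0,0,0,0]

```text
time: 8.68
tool_pos: [0.5148, -0.2958, 0.1435]
tcp_rot: [3.094, 0.53, 0.016]
wrist_force: [6.7, 5.1, 1.8]
width: 0.175
grip_force: 42.3
```

```bash
python3 pose.py; python3 go.py .4695 -.3095 .143 .342
```

```text
tcp [ 0.5148 -0.2958  0.1435] F [6.7 5.1 1.8] grip 42.3
handle 115 along [0.    0.032 0.044] lat [-0.009 -0.002  0.007] z [0.02  0.047 0.054] elev 0.64
t 8.73 tcp [ 0.5149 -0.2958  0.1434] yaw 0.339 w 0.18 F [5.8 4.5 1.1] q [-0.57  0.18  1.88  0.01  1.08  0.66]
twist -0.15 shift [-47.4  -2.3   0.4]
```

>>> jog_arm:
  motion:
    - [-1,-6,0,0,0]
    - [-1,-6,0,0,0]
    - [-1,-6,0,0,0]
    - [-1,-6,0,0,0]
    - [-1,-6,0,0,0]
    - [-1,0,0,0,0]

```text
time: 9.23
tool_pos: [0.4855, -0.3065, 0.143]
tcp_rot: [3.092, 0.532, 0.011]
wrist_force: [5.0, 1.8, 1.0]
width: 0.181
grip_force: 40.7
```

```bash
python3 pose.py; python3 go.py .4695 -.3095 .143 .342
```

```text
tcp [ 0.4855 -0.3065  0.143 ] F [5.  1.8 1. ] grip 40.7
handle 61 along [0.016 0.033 0.039] lat [-0.008 -0.002  0.011] z [0.047 0.062 0.065] elev 0.4
t 9.28 tcp [ 0.4856 -0.3065  0.1426] yaw 0.341 w 0.177 F [4.  1.5 0.7] q [-0.61  0.14  1.92  0.    1.07  0.62]
twist -0.08 shift [-16.2  -2.6  -0.4]
```

>>> jog_arm:
  motion:
    - [-1,-6,-1,0,0]
    - [-1,-6,-1,0,0]
    - [-1,0,0,8,0]
    - [-1,0,0,10,0]
    - [-1,0,0,10,0]
    - [-1,0,0,0,0]

```text
time: 9.78
tool_pos: [0.4711, -0.3071, 0.1092]
tcp_rot: [-3.095, -0.534, 0.001]
wrist_force: [4.1, 2.2, -2.5]
width: 0.175
grip_force: 41.1
```

```bash
python3 pose.py pics/s5.png; python3 go.py .4695 -.3095 .143 .342
```

```text
tcp [ 0.4711 -0.3071  0.1092] F [ 4.1  2.2 -2.5] grip 41.1
handle 57 along [0.021 0.029 0.036] lat [-0.008 -0.002  0.006] z [0.061 0.065 0.068] elev 0.17
t 9.83 tcp [ 0.4709 -0.3071  0.1095] yaw 0.342 w 0.178 F [ 4.1  1.5 -2.6] q [-0.62  0.16  1.97 -0.    1.02  0.61]
twist -0.0 shift [ -2.1   1.8 -33.5]
```

View pics/s5.png

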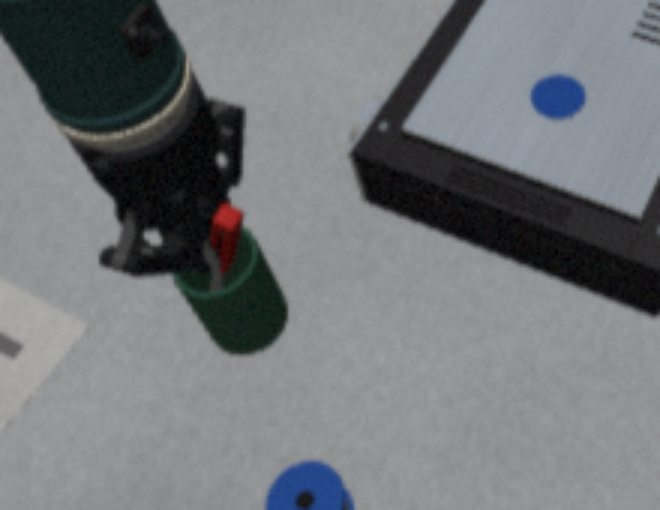

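The driver now stands in the cup, leaning slightly towards +x, with its handle end at crop (228,215). I'll release it.

>>> jog_arm:
  motion:
    - [0.2,0,0,0,0]
    - [0.6,0,0,0,0]
    - [1,0,0,0,0]
    - [1,0,0,0,0]
    - [1,0,0,0,0]
    - [1,0,0,0,0]
    - [1,0,0,0,0]
    - [1,0,0,0,0]

```text
time: 10.5
tool_pos: [0.4714, -0.3075, 0.1114]
tcp_rot: [3.096, 0.534, -0.0]
wrist_force: [0.0, 0.5, 0.5]
width: 0.997
grip_force: 0.0
```

>>> jog_arm:
  motion:
    - [1,0,0,-20,0]
    - [1,0,0,-30,0]
    - [1,0,0,-40,0]
    - [1,0,0,-40,0]
    - [1,0,0,0,0]

```text
time: 10.92
tool_pos: [0.4757, -0.3105, 0.2514]
tcp_rot: [3.085, 0.533, 0.017]
wrist_force: [1.0, -1.2, 2.5]
width: 0.995
grip_force: 0.0
```

```bash
python3 - <<'E'
from h import *
s,p,d,c=grab('scene');X=cloud(s,d,c).astype(float);q=p.astype(int)
m=(q[...,0]>80)&(q[...,1]<50)&(q[...,2]<50)&(abs(X[...,0]-.47)<.1)&(abs(X[...,1]+.31)<.1)
P=X[m]; print(len(P),P.min(0).round(3),P.max(0).round(3),P.mean(0).round(3))
v=np.linalg.svd(P-P.mean(0))[2][0]; print(v)
cv2.imwrite('pics/s6.png',cv2.resize(p[180:350,60:280,::-1],None,fx=3,fy=3))
E
python3 go.py .51 .066 .2 1.157
```

```text
54 [ 0.46  -0.306  0.099] [ 0.512 -0.286  0.158] [ 0.504 -0.298  0.154]
[ 0.66480442 -0.18982997  0.72249545]
t 10.97 tcp [ 0.4746 -0.3097  0.2479] yaw 0.342 w 0.999 F [ 0.6  0.7 -0.4] q [-0.62  0.04  1.83 -0.    1.26  0.61]
twist -46.7 shift [ 358.2 -118.6   47.9]
```

View pics/s6.png

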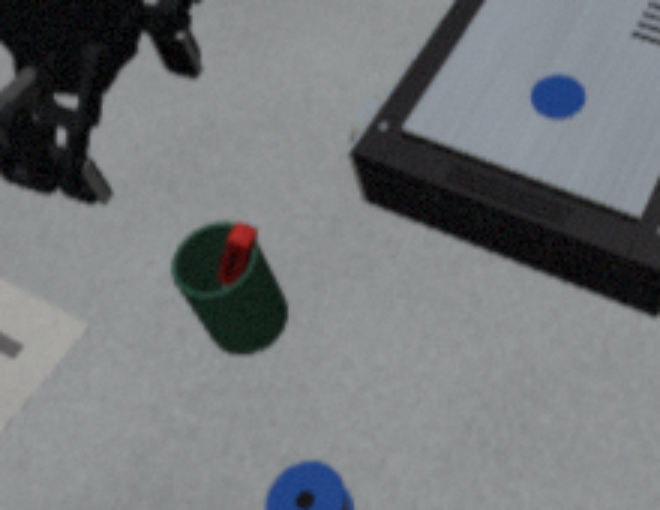

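The driver stands in the cup, handle up and leaning on the rim at crop (240,245), with its top at z ≈ 0.158. Next is the fastener.

>>> jog_arm:
  motion:
    - [1,0,0,0,-6.7]
    - [1,0,0,0,-6.7]
    - [1,0,0,0,-6.7]
    - [1,0,0,0,-6.7]
    - [1,0,0,0,-6.7]
    - [1,0,0,0,-6.7]
    - [1,0,0,0,-6.5]
    - [1,0,0,0,0]

```text
time: 11.63
tool_pos: [0.4708, -0.307, 0.2398]
tcp_rot: [-2.626, -1.72, 0.001]
wrist_force: [0.2, 0.4, -0.8]
width: 1.0
grip_force: 0.0
```

>>> jog_arm:
  motion:
    - [1,30,-10,0,0]
    - [1,30,-10,0,0]
    - [1,30,-10,0,0]
    - [1,30,-10,0,0]
    - [1,30,-10,0,0]
    - [1,30,-10,5,0]
    - [1,30,-10,10,0]
    - [1,30,-10,10,0]
    - [1,30,-10,10,0]
    - [1,0,0,0,0]

```text
time: 12.47
tool_pos: [0.4957, -0.0193, 0.2032]
tcp_rot: [-2.626, -1.716, 0.004]
wrist_force: [-0.1, 0.1, -0.5]
width: 0.998
grip_force: 0.0
```

```bash
python3 go.py .51 .066 .2 1.157; python3 - <<'E'
from h import *
s,p,d,c=grab('wrist'); np.savez('w2',p=p,X=cloud(s,d,c))
E
python3 m2.py w2.npz
```

```text
t 12.47 tcp [ 0.4957 -0.0193  0.2032] yaw 1.158 w 0.998 F [-0.1  0.1 -0.5] q [-0.09 -0.05  2.01  0.    1.19  0.32]
twist 0.03 shift [ 83.8 -21.2   3.2]
orange 48 c [0.5428 0.0748] wh [0.0104 0.003 ] yaw 0.34 z 0.0954
orange 612 c [0.51   0.0665] wh [0.0406 0.0112] yaw 1.144 z 0.1205
orange 42 c [0.4769 0.0583] wh [0.0101 0.0031] yaw 0.294 z 0.0954
wingtop 845 c [0.5097 0.0671] wh [0.0414 0.0121] yaw 1.14 z 0.1206
blue 1388 c [ 0.5694 -0.047 ] wh [0.0406 0.0408] yaw -0.346 z 0.0956
panel 56569 c [0.556  0.0061] wh [0.2016 0.2615] yaw 1.817 z 0.0948
```

>>> jog_arm:
  motion:
    - [1,28,-7.5,0,0.7]
    - [1,28,-7.5,0,0]
    - [1,28,-7.5,0,0]
    - [1,0,0,0,0]
    - [1,0,0,0,0]

```text
time: 12.93
tool_pos: [0.5117, 0.0619, 0.2062]
tcp_rot: [2.64, 1.701, -0.001]
wrist_force: [0.2, -0.2, -0.9]
width: 1.005
grip_force: 0.0
```

```bash
python3 go.py .51 .0667 .104 1.145
```

```text
t 12.93 tcp [0.5117 0.0619 0.2062] yaw 1.145 w 1.005 F [ 0.2 -0.2 -0.9] q [ 0.07 -0.02  1.97 -0.    1.19  0.5 ]
twist -0.01 shift [  3.7  -3.5 102.2]
```

>>> jog_arm:
  motion:
    - [1,3.7,-3.5,35,0]
    - [1,0,0,35,0]
    - [0.4,0,0,25,0]
    - [-0.2,0,0,5,0]
    - [-0.6,0,0,0,0]
    - [-1,0,0,0,0]
    - [-1,0,0,0,0]
    - [-1,0,0,0,0]
    - [-1,0,0,0,0]
    - [-1,0,0,0,0]
  force: 25

```text
time: 13.77
tool_pos: [0.5113, 0.0666, 0.1085]
tcp_rot: [2.639, 1.701, 0.005]
wrist_force: [-1.8, -0.4, 5.4]
width: 0.133
grip_force: 29.3
```

>>> jog_arm:
  motion:
    - [-1,0,0,0,0]
    - [-1,0,0,0,0]
    - [-1,0,0,0,0]

```text
time: 14.02
tool_pos: [0.5114, 0.0666, 0.1084]
tcp_rot: [2.639, 1.701, 0.005]
wrist_force: [-0.9, -0.1, 5.5]
width: 0.128
grip_force: 29.4
```

```bash
python3 go.py .51 .0667 .104 .2453
```

```text
t 14.02 tcp [0.5114 0.0666 0.1084] yaw 1.145 w 0.128 F [-0.9 -0.1  5.5] q [ 0.08  0.07  2.07 -0.    1.    0.51]
twist 51.55 shift [-1.3 -0.4  4.4]
```

>>> jog_arm:
  motion:
    - [-1,0,0,-2,5]
    - [-1,0,0,0,6.5]
    - [-1,0,0,0,6.5]
    - [-1,0,0,0,6.5]
    - [-1,0,0,0,6.5]
    - [-1,0,0,0,6.5]
    - [-1,0,0,0,6.5]
    - [-1,0,0,0,6.5]
    - [-1,0,0,0,1]
    - [-1,0,0,0,0]

```text
time: 14.85
tool_pos: [0.5117, 0.0659, 0.1089]
tcp_rot: [3.116, 0.384, 0.007]
wrist_force: [4.3, -2.6, -3.7]
width: 0.129
grip_force: 28.1
```

>>> jog_arm:
  motion:
    - [-1,0,0,0,0]
    - [-0.6,0,0,0,0]
    - [0,0,0,0,0]
    - [0,0,0,0,0]
    - [0,0,0,0,0]
    - [0,0,0,-30,0]
    - [0,0,0,-40,0]
    - [0,-30,0,-10,0]
    - [0,-30,0,0,0]
    - [0,0,0,0,0]

```text
time: 15.68
tool_pos: [0.4477, 0.0514, 0.1888]
tcp_rot: [3.118, 0.385, -0.003]
wrist_force: [-1.0, 0.8, -1.1]
width: 0.503
grip_force: 0.0
```

```bash
python3 go.py .5694 -.047 .11 .2453; python3 - <<'E'
from h import *
s,p,d,c=grab('wrist'); np.savez('w3',p=p,X=cloud(s,d,c)); cv2.imwrite('pics/w3.png',p[...,::-1])
E
python3 m2.py w3.npz
```

```text
t 15.68 tcp [0.4477 0.0514 0.1888] yaw 0.246 w 0.503 F [-1.   0.8 -1.1] q [ 0.06 -0.14  2.11 -0.    1.17  1.38]
twist 0.04 shift [ 94.1 125.   78.8]
orange 59 c [0.5425 0.0749] wh [0.0107 0.0025] yaw 0.249 z 0.0956
orange 644 c [0.5099 0.0665] wh [0.0409 0.0106] yaw 0.241 z 0.1206
orange 48 c [0.4768 0.0582] wh [0.0101 0.0027] yaw 0.247 z 0.0954
wingtop 894 c [0.5101 0.067 ] wh [0.0418 0.0118] yaw 0.257 z 0.1206
blue 2259 c [ 0.5695 -0.0474] wh [0.0421 0.0421] yaw -0.187 z 0.0957
panel 59548 c [0.5352 0.0008] wh [0.157  0.2619] yaw 1.819 z 0.0949
```

View pics/w3.png

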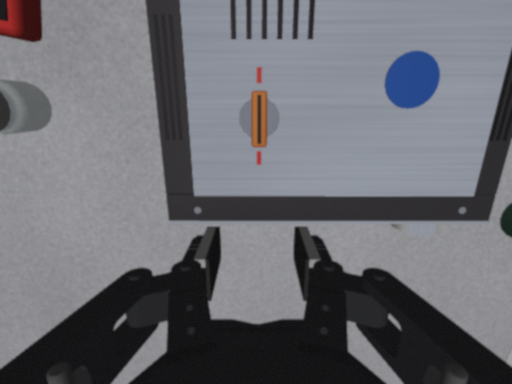

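The slot at (259,118) lines up with the red marks at (259,75) and (259,158); measured yaw is 0.25, the same as the marks. Now to press the blue pad at (412,79) with the fingers shut.

>>> jog_arm:
  motion:
    - [-1,19,25,0,0]
    - [-1,19,25,0,0]
    - [-1,19,25,0,0]
    - [-1,19,25,0,0]
    - [-1,18,25,0,0]
    - [-1,0,0,0,0]
    - [-1,0,0,30,0]
    - [-1,0,0,30,0]
    - [-1,0,0,10,0]
    - [-1,0,0,0,0]

```text
time: 16.57
tool_pos: [0.5701, -0.0457, 0.114]
tcp_rot: [-3.116, -0.385, 0.013]
wrist_force: [-0.7, -0.2, 0.5]
width: -0.001
grip_force: 0.0
```

```bash
python3 go.py .5694 -.047 .085 .2453
```

```text
t 16.57 tcp [ 0.5701 -0.0457  0.114 ] yaw 0.246 w -0.001 F [-0.7 -0.2  0.5] q [-0.12  0.18  1.94  0.    1.04  1.2 ]
twist 0.04 shift [-1.   1.1 29. ]
```

>>> jog_arm:
  motion:
    - [-1,0,0,8,0]
    - [-1,0,0,8,0]
    - [-1,0,0,5,0]
    - [-1,0,0,4,0]
    - [-1,0,0,3,0]
    - [-1,0,0,2,0]
    - [-1,0,0,0,0]
    - [-1,0,0,0,0]

```text
time: 17.23
tool_pos: [0.5739, -0.0463, 0.0905]
tcp_rot: [3.118, 0.385, 0.002]
wrist_force: [-3.6, 0.9, 9.2]
width: 0.0
grip_force: 4.8
```

>>> jog_arm:
  motion:
    - [-1,0,0,3,0]
    - [-1,0,0,3,0]
    - [-1,0,0,3,0]
    - [-1,0,0,2,0]
    - [-1,0,0,0,0]
    - [-1,0,0,0,0]
    - [-1,0,0,0,0]

```text
time: 17.82
tool_pos: [0.5741, -0.0463, 0.0848]
tcp_rot: [3.118, 0.385, 0.002]
wrist_force: [-17.1, 1.8, 39.1]
width: 0.004
grip_force: 19.4
```

>>> jog_arm:
  motion:
    - [-1,0,0,-1.5,0]
    - [-1,0,0,0,0]
    - [-1,0,0,0,0]
    - [-1,0,0,0,0]
    - [-1,0,0,0,0]
    - [-1,0,0,0,0]

```text
time: 18.32
tool_pos: [0.5741, -0.0463, 0.0849]
tcp_rot: [3.118, 0.385, 0.002]
wrist_force: [-14.3, 1.5, 30.3]
width: -0.001
grip_force: 15.3
```

```bash
python3 - <<'E'
from h import *
s,p,d,c=grab('scene');X=cloud(s,d,c).astype(float);q=p.astype(int)
print(s['tool_pos'],s['wrist_force'])
m=(q[...,0]>80)&(q[...,1]<50)&(q[...,2]<50)&(abs(X[...,0]-.47)<.1)&(abs(X[...,1]+.31)<.1)
print('driver',X[m].mean(0).round(3),X[m].max(0).round(3))
for dx,dy in((-.05,-.05),(.06,0),(.07,.08),(-.05,.11)):
    k=(abs(X[...,0]-.5556-(dx*.97-dy*.243))<.01)&(abs(X[...,1]-.004-(dx*.243+dy*.97))<.01)
    print(k.sum(),np.median(X[k][:,2]).round(4))
E
```

```text
[ 0.57406185 -0.04631883  0.08490166] [-14.32710288   1.4939915   30.34819789]
driver [ 0.504 -0.298  0.154] [ 0.512 -0.286  0.159]
44 0.0848
53 0.0844
47 0.0852
0 nan
  return _methods._mean(a, axis=axis, dtype=dtype,
  ret = ret.dtype.type(ret / rcount)
```

The panel is flush at about 85 mm and held with 30 N, and the driver is still standing, so I'll hand the job in.

```bash
python3 -c "
from workcell import bot
print(bot.finish_job())"
```

```text
the job is handed in; nothing more can be done
None
```

I handed the job in at about 18 s of the 72 s allowed: the screwdriver stands blade down in the cup, the fastener is in line with the red marks, and the panel is held flush with about 30 N; the judge's verdict was not shown.

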